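Seat a ring holder on the setter's block

TASK

Pick up the ring holder whose base plate has three holes and fit it on the three studs of the setter's block: turn it until the holes match the studs, feeling for them gently, and let it down fully home, its plate flat on the turntable, then let go. Never press it hard against the block, and leave the other holder, the borax tablet and the ring clamp where they are.

Things in the scene. Friction and masses are not known exactly. Their poses are not given: they have to be found in the camera images.
- three_hole_holder: holder to fit: dark steel square plate 84 x 84 x 10 mm with a central upright stem (see its point), standing on the worktop at any angle. Three through holes, 13 mm wide, 120 degrees apart, centres 28 mm from the stem's axis, one of them on the holder's own +x axis. Origin: centre of the plate's underside; z up the stem, x and y square to the sides of plate and stem. 0.2 to 0.45 kg
- four_hole_holder: a second holder, alike in all but its four holes (28 mm from the axis, towards the plate's corners); not to be used, stands on the worktop. Origin: centre of the plate's underside, z up
- setters_block: fixed round setter's block, 112 mm wide at the foot, a small clamp screw at its own -x side. Origin: centre of its underside, on the worktop; z up. On it, on the same axis, is a stiff turntable 104 mm wide with three studs (see the point turntable_face). Three-hole holder and block are coaxial when fitted
- borax_cone: a low pale round borax tablet, 43 mm across, 15 mm high, on the worktop; bystander. Origin: centre of its underside
- ring_clamp: a wooden ring clamp 114 mm long, 25 mm thick, lying on the worktop; bystander. Origin: centre of its underside
- turntable_face (a point): centre of the turntable's flat top face, 42 mm above the block's origin; axes as the block's. Three studs, 10 mm wide, tapered at the tip, stand 18 mm above it, 120 degrees apart, 28 mm from the axis. Their angle round the axis differs each time and is NOT in any reported pose. A holder turned lightly on the tips slides over them; the turntable slips only above about 0.8 Nm
- holder_stem (a point): a point on the axis of the three-hole holder's stem, 62 mm above the plate's underside, a good place to grip; axes as the holder's. The aluminium stem is 18 x 18 mm square from 16 to 77 mm above the underside; below it a round collar 27 mm wide, above it a small round tip up to 89 mm
Things that resemble listed ones, but are neither listed nor needed, are in the scene too. What is shaped like the three_hole_holder but blue is not meant.

How it is judged:
By the outcome, as a careful person would: the job done as asked, in the order asked, and still so for the second after the job is handed in, with the robot touching nothing.
It also fails if it takes over 64 s, if anything falls off the work surface, if the arm or the gripper's body presses on something with over 40 N, if the wrist force passes 120 N, or if a joint passes its speed limit or range.

ROBOT

A 6-joint arm with a two-finger parallel gripper is mounted at the origin on a cart in front of the work surface, level with it; the furniture and walls round the work are solid. World frame = base frame: x ahead of the robot, y to its left, z up, the work surface at z = 0. Lengths are in m, angles in rad, forces in N, time in s.
With the tool pointing down it reaches from about 0.25 to 0.8 m from the base axis. Payload 3.9 kg.
Tool frame: the origin (TCP) lies at the very end of the fingers, on their centre line; the grasp point (between the pads) lies grip_point_offset behind it (grip_point_offset is the distance from the TCP to the grasp point, in m); z points along the fingers, y is the line along which they close (so a half turn about z gives the same grasp; the last joint's range is limited). The gripper opens to 85 mm and grips with 20 to 120 N. Pads are 22 mm wide; open, the fingers measure 114 mm over their backs; the gripper's body (76 mm by 85 mm) begins 54 mm behind the grasp point. The pads swing forward as they close: fully open they stand 13 mm farther back than shut.
Start: joints at [-1.176, 0.26, -0.138, 1.173, 0, 1.571], TCP at [0.202, -0.485, 0.231] pointing down, gripper open.
Joint ranges: [-2.78, 2.78], [-0.83, 1.72], [-1.28, 1.37], [-1.9, 2.12], [-1.57, 1.48], [-3.14, 3.14]. Speed limits (rad/s): [2.57, 2.57, 3.14, 3.14, 3.14, 3.14].

INTERFACE

Orientations are given as a unit quaternion [w, x, y, z].
In Python, from cell import * gives the robot as it stands.
- The arm moves only by the tool move_arm, never from a script. Its argument "steps" is a list of rows, each a list of 7 numbers: the shift along the tool's x, y, z each as a share of 5 cm, from -1 to 1, then the turn, a rotation vector about the tool's x, y, z each as a share of 0.1 rad, from -1 to 1, then the closure, from 0 (fully open) to 1 (shut). A call has 1 to 20 rows; each row shifts and turns the commanded pose from where the row before left it, along the tool's axes as they then stand; what a row does not reach is not made up. A row lasts 1/10 s, in which the tool goes at most 50 mm and 8.59 degrees, less where a joint would pass 70% of its speed; a pose out of reach is approached as far as the arm can. A call with a number of a shift or a turn outside -1 to 1 is refused whole. A call with a gripper value outside its range is refused whole. The fingers move at their own pace and stop on an object; "squeeze" is the grip in N (left out, the last holds). Time passes only in rows, so rows that do not move let the fingers close. It gives the time, the measured TCP pose, the force and the opening at its end, in the units of the state.
- get_state(): the state, without advancing time (a new reading comes with each control period).
- read_camera(name): name is "scene" or "top"; returns a dict with "frame" (420x560x3 uint8, blue, green, red), "mtx" (3x3 intrinsics, pixels), "world_from_camera" (4x4, takes a point from camera to world coordinates). Camera axes: x right, y up, looking along -z (the intrinsics and any distortion apply to the point x, -y, -z); pixel columns grow to the right and rows downward; lengths in m; the calibration is good to about 2 mm. A picture is of the moment at which its call begins. There is no depth.
- hand_in(): hands the job in, once; it reports no verdict.
The state is a dict: "time": time; "joint_pos": joint angles; "qvel": joint speeds; "joint_efforts": joint torques, N m; "tcp_pos": TCP position; "tcp_rot": TCP orientation; "wrist_force": force on the tool from outside, world axes, zero at the start; "torque": the same for the moment, N m; "width": finger opening in m.
Only numpy, scipy, OpenCV 4.12 (cv2) and the standard library are available. Lean on these libraries where they do the work, as an engineer would, in place of code of your own. Each camera call takes 0.05 s, during which the arm holds its last target. There are 200 camera calls.

## Working session

There is one attempt and no reset: what is moved stays moved. The work goes in short steps, Python scripts to look and compute and a tool call to move; the robot and the scene stay as the last step left them, time stands still between calls to the robot, and variables do not carry over. Pictures are saved under pics/ and viewed, on a budget of 10 in all, crops included, one or two more only if the job needs it, and the job is handed in when it is done.

Besides the shell and the picture viewer there is one more tool, called after ">>>" as name(argument=value, ...) on one line, values as JSON. move_arm: Moves the arm, as the interface text tells. Its arguments: {"type":"object","properties":{"steps":{"type":"array","items":{"type":"array","items":{"type":"number","minimum":-1,"maximum":1}}},"squeeze":{"type":"number"}},"required":["steps"]}

```bash
mkdir -p pics; ls; cat > h.py <<'E'
from cell import *
import numpy as np, cv2
from scipy.spatial.transform import Rotation as R
def ray(c,u,v):
    K=np.array(c["mtx"]);T=np.array(c["world_from_camera"])
    p=np.linalg.solve(K,[u,v,1.]); d=T[:3,:3]@np.array([p[0],-p[1],-p[2]])
    return T[:3,3],d
def onz(c,u,v,z):
    o,d=ray(c,u,v); return o+d*(z-o[2])/d[2]
def proj(c,P):
    K=np.array(c["mtx"]);T=np.array(c["world_from_camera"])
    q=T[:3,:3].T@(np.array(P)-T[:3,3]); q=K@np.array([q[0],-q[1],-q[2]]); return q[:2]/q[2]
def tri(a,ua,b,ub):
    o1,d1=ray(a,*ua);o2,d2=ray(b,*ub)
    d1=d1/np.linalg.norm(d1);d2=d2/np.linalg.norm(d2)
    s=np.linalg.lstsq(np.c_[d1,-d2],o2-o1,rcond=None)[0]
    p,q=o1+s[0]*d1,o2+s[1]*d2; return (p+q)/2,np.linalg.norm(p-q)
E
python3 - <<'E'
from h import *
import h
s=get_state(); print(s); print([k for k in dir(h) if not k.startswith('_')])
for n in("top","scene"):
    c=read_camera(n); np.save(n+".npy",c,allow_pickle=True)
    f=np.array(c["frame"]); cv2.imwrite(f"pics/{n}1.png",cv2.resize(f,(800,600),interpolation=cv2.INTER_CUBIC))
    print(np.round(c["mtx"],1).tolist(),np.round(c["world_from_camera"],3).tolist(),[k for k in c])
E
```

```text
pics
{'time': 0.0, 'joint_pos': array([-1.17599836e+00,  2.60688768e-01, -1.39365720e-01,  1.17268569e+00,
        1.05866138e-05,  1.57081110e+00]), 'qvel': array([ 3.82396578e-04,  4.04383351e-04,  8.92981317e-04, -1.88450642e-03,
        9.17351419e-04,  4.57430759e-05]), 'joint_efforts': array([-4.27330073e-03, -4.05678141e+01,  2.53922760e+01,  1.87649456e-02,
       -3.68764831e-04, -4.15739507e-06]), 'tcp_pos': array([ 0.20167101, -0.48399227,  0.23046367]), 'tcp_rot': array([-9.54086854e-04,  9.80580991e-01,  1.96112151e-01, -1.85429954e-04]), 'wrist_force': array([-0.64771849,  0.33572358,  0.11477272]), 'torque': array([-0.04059645,  0.00555089,  0.02682372]), 'width': 0.08536012752041074}
['MotionError', 'R', 'cv2', 'get_state', 'grip_point_offset', 'hand_in', 'np', 'onz', 'proj', 'ray', 'read_camera', 'tri']
[[380.1, 0.0, 272.5], [0.0, 380.1, 207.5], [0.0, 0.0, 1.0]] [[0.052, 0.975, -0.214, 0.337], [-0.999, 0.05, -0.014, -0.025], [-0.003, 0.214, 0.977, 0.939], [0.0, 0.0, 0.0, 1.0]] ['frame', 'mtx', 'world_from_camera']
[[386.8, 0.0, 274.2], [0.0, 386.8, 219.6], [0.0, 0.0, 1.0]] [[-0.536, 0.493, -0.685, -0.292], [-0.844, -0.332, 0.422, 0.461], [-0.019, 0.804, 0.594, 0.757], [0.0, 0.0, 0.0, 1.0]] ['frame', 'mtx', 'world_from_camera']
```

View pics/top1.png

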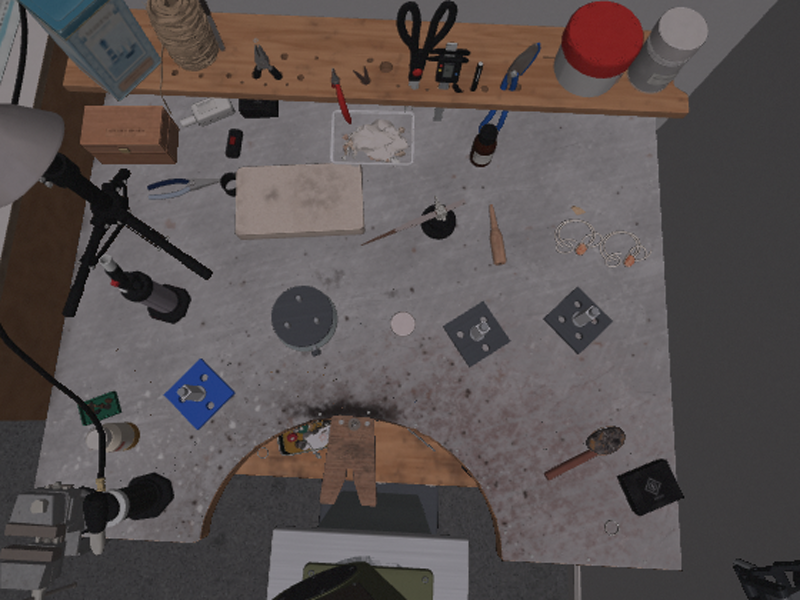

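View pics/scene1.png

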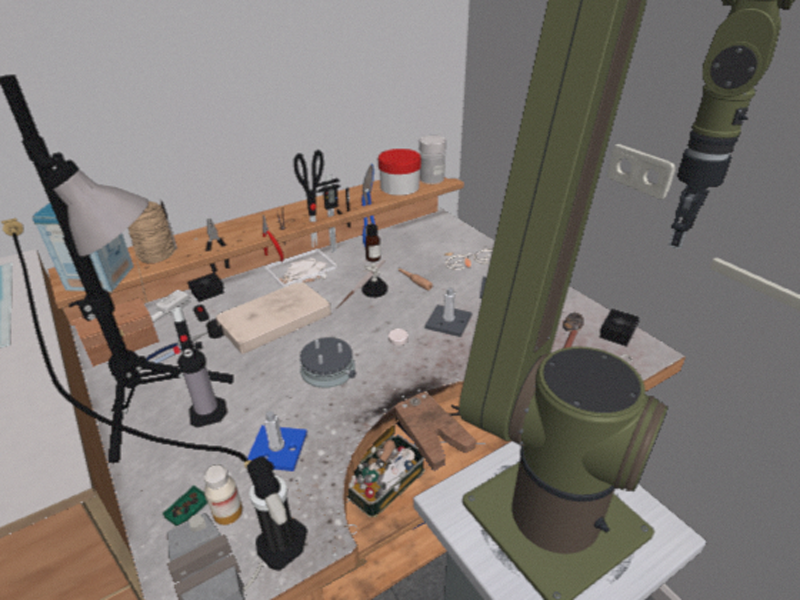

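```bash
python3 - <<'E'
from h import *
t=np.load("top.npy",allow_pickle=True).item(); f=np.array(t["frame"])
z=lambda f,x0,y0,w,h,W,H:cv2.resize(f[y0:y0+h,x0:x0+w],(W,H),interpolation=cv2.INTER_CUBIC)
# full px = view*0.7
a=z(f,305,195,128,68,800,425)
b=z(f,185,195,60,60,420,420); 
cv2.imwrite("pics/crop.png",np.vstack([z(f,305,195,128,64,800,400)[:, :], np.hstack([z(f,185,195,100,50,400,200),z(np.array(np.load('scene.npy',allow_pickle=True).item()['frame']),290,190,80,40,400,200)])]))
g=cv2.cvtColor(f,cv2.COLOR_BGR2HSV)
for n,p in(("A",(330,238)),("B",(397,230)),("blk",(205,222)),("tab",(282,226)),("table",(300,260))): print(n,f[p[1],p[0]],g[p[1],p[0]])
for n,u in(("A",(334,233)),("B",(404,224)),("blk",(213,222)),("tab",(282,226))): print(n,onz(t,*u,0.01).round(3))
E
```

```text
A [61 55 55] [120  25  61]
B [61 55 55] [120  25  61]
blk [65 59 58] [116  27  65]
tab [140 138 149] [175  19 149]
table [110 108 113] [168  11 113]
A [ 0.484 -0.166  0.01 ]
B [ 0.516 -0.338  0.01 ]
blk [0.497 0.134 0.01 ]
tab [ 0.495 -0.037  0.01 ]
```

View pics/crop.png

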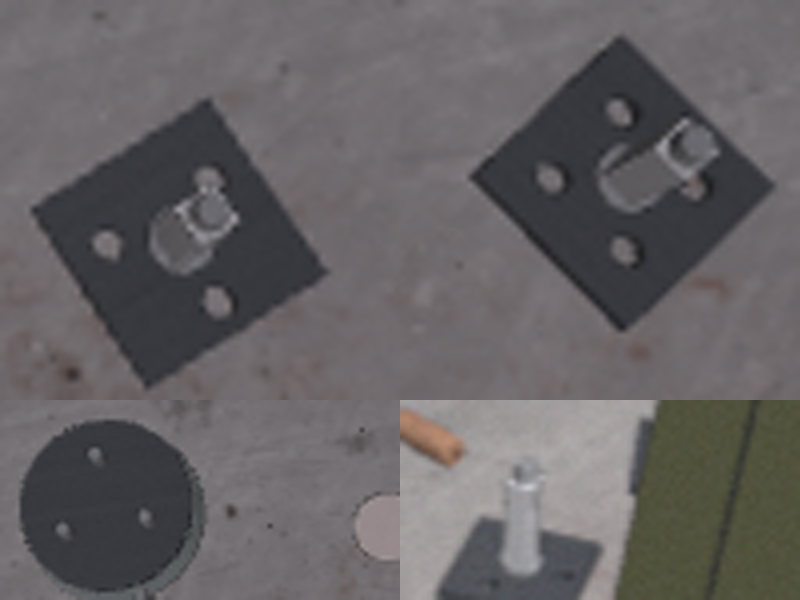

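```bash
cat >> h.py <<'E'
def dark(f,lo=45,hi=78): 
    g=cv2.cvtColor(f,cv2.COLOR_BGR2HSV); return cv2.inRange(g,(100,15,lo),(135,60,hi))
def blob(f,u,**k):
    m=cv2.morphologyEx(dark(f,**k),cv2.MORPH_OPEN,np.ones((3,3)))
    cs,_=cv2.findContours(m,cv2.RETR_EXTERNAL,cv2.CHAIN_APPROX_NONE)
    return max(cs,key=lambda c:cv2.pointPolygonTest(c,u,True))
E
python3 - <<'E'
from h import *
t=np.load("top.npy",allow_pickle=True).item(); f=np.array(t["frame"])
s=np.load("scene.npy",allow_pickle=True).item(); fs=np.array(s["frame"])
# plate A
c=blob(f,(325,235)); P=np.array([onz(t,*p[0],.010)[:2] for p in c],np.float32)*1000
r=cv2.minAreaRect(P); print("plate A",r)
C=np.array([r[0][0],r[0][1],10])/1000
for u in((105,243),(218,302),(207,178)):
    q=onz(t,305+u[0]/6.25,195+u[1]/6.25,.01); d=q-C; print("hole",q.round(4),np.hypot(*d[:2]).round(4),np.degrees(np.arctan2(d[1],d[0])).round(1))
# stem tip, two views
tip,e=tri(t,(305+213/6.25,195+211/6.25),s,(290+525/5-80,190+462/5-80)); print("tip",tip.round(4),e.round(4))
# block
for z in(.042,):
    c=blob(f,(205,222)); P=np.array([onz(t,*p[0],z)[:2] for p in c],np.float32)*1000
    print("blk",cv2.fitEllipse(P),cv2.minEnclosingCircle(P))
cs=blob(fs,(231,248)); P=np.array([onz(s,*p[0],.042)[:2] for p in cs],np.float32)*1000
print("blk scene",cv2.fitEllipse(P))
cB=np.array(cv2.fitEllipse(np.array([onz(t,*p[0],.042)[:2] for p in c],np.float32)*1000)[0])/1000
for u in((96,57),(63,129),(145,117)):
    q=onz(t,185+u[0]/4,195+u[1]/4,.060); d=q[:2]-cB; print("stud",q.round(4),np.hypot(*d).round(4),np.degrees(np.arctan2(d[1],d[0])).round(1))
a=cv2.resize(fs[190:290,200:290],(540,600),interpolation=cv2.INTER_CUBIC)
cv2.imwrite("pics/blk.png",a)
print(grip_point_offset)
E
```

```text
plate A ((483.7712707519531, -163.6732940673828), (82.48812866210938, 84.1101303100586), 34.930904388427734)
hole [ 0.4807 -0.136   0.01  ] 0.0279 96.4
hole [ 0.4596 -0.1807  0.01  ] 0.0296 -144.8
hole [ 0.5087 -0.1757  0.01  ] 0.0277 -25.7
tip [ 0.4821 -0.1649  0.09  ] 0.0002
blk ((493.7120056152344, 133.400634765625), (100.594970703125, 101.93180847167969), 101.92809295654297) ((493.2153625488281, 133.048095703125), 52.28841018676758)
blk scene ((160.22108459472656, -285.6736755371094), (6.518942832946777, 11.059896469116211), 31.332256317138672)
stud [0.518  0.1378 0.06  ] 0.0247 10.4
stud [0.474  0.1534 0.06  ] 0.028 134.6
stud [0.4836 0.106  0.06  ] 0.0292 -110.3
0.0187
```

View pics/blk.png

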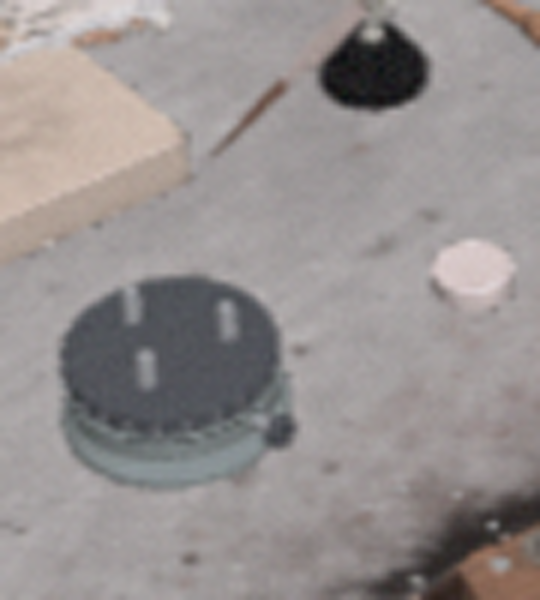

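Top view shows A (view px 477,333) with three holes and B (578,320) with four, so A is the one to lift. The scene crop shows three studs and the clamp screw. Holder x is at about -145°, studs about 11.5° (mod 120), so a turn of about +36.5° is needed.

```bash
cat >> h.py <<'E'
def togo(p,yaw,s=None):
    """shift in tool axes (units of 5cm) and rotvec (0.1 rad) to pointing-down pose with tool x at yaw deg"""
    s=s or get_state(); q=s["tcp_rot"]; r=R.from_quat([q[1],q[2],q[3],q[0]])
    t=R.from_euler('z',yaw,degrees=True)*R.from_euler('x',180,degrees=True)
    x=r.as_matrix()[:,0]
    print("t",round(s["time"],2),"tcp",s["tcp_pos"].round(4),"yaw",np.degrees(np.arctan2(x[1],x[0])).round(2),"F",s["wrist_force"].round(1),"T",s["torque"].round(2),"w",round(s["width"],4))
    print("shift",(r.inv().apply(np.array(p)-s["tcp_pos"])/.05).round(2),"rot",((r.inv()*t).as_rotvec()/.1).round(2))
E
python3 - <<'E'
from h import *
togo([.483,-.1645,.13],34.9)
t=np.load("top.npy",allow_pickle=True).item();s=np.load("scene.npy",allow_pickle=True).item()
S=[]
for a,b in(((96,57),(227,303)),((63,129),(132,290)),((145,117),(147,352))):
    for b in((227,303),(132,290),(147,352)):
        p,e=tri(t,(185+a[0]/4,195+a[1]/4),s,(200+b[0]/6,190+b[1]/6)); print(p.round(4),e.round(4))
E
```

```text
t 0.1 tcp [ 0.2017 -0.4841  0.2306] yaw 22.62 F [-0.3 -0.6  0.7] T [-0.03  0.02 -0.02] w 0.0853
shift [ 7.65 -3.73  2.02] rot [-0.02 -0.   -2.14]
[0.5036 0.1196 0.0609] 0.0444
[0.5182 0.1381 0.0604] 0.0009
[0.5221 0.1397 0.0213] 0.0126
[0.4589 0.1333 0.0954] 0.0311
[0.4717 0.151  0.0965] 0.0118
[0.4738 0.153  0.0606] 0.0005
[0.4834 0.1058 0.0615] 0.0001
[0.4949 0.1245 0.0661] 0.045
[0.4986 0.1254 0.0264] 0.0336
```

>>> move_arm(steps=[[0.64,-0.31,0,0,0,0,0],[0.64,-0.31,0,0,0,0,0],[0.64,-0.31,0,0,0,0,0],[0.64,-0.31,0,0,0,0,0],[0.64,-0.31,0,0,0,0,0],[0.64,-0.31,0,0,0,0,0],[0.64,-0.31,0,0,0,0,0],[0.64,-0.31,0,0,0,0,0],[0.64,-0.31,0,0,0,0,0],[0.64,-0.31,0,0,0,0,0],[0.64,-0.31,0,0,0,0,0],[0.6,-0.31,0,0,0,0,0],[0,0,0.5,0,0,-0.72,0],[0,0,0.5,0,0,-0.72,0],[0,0,0.5,0,0,-0.7,0],[0,0,0.3,0,0,0,0],[0,0,0,0,0,0,0]])

```text
time: 1.8
tcp_pos: [0.4807, -0.1651, 0.1387]
tcp_rot: [-0.002, 0.954, 0.3, -0.002]
wrist_force: [-0.3, -0.1, -0.9]
width: 0.0856
```

```bash
python3 - <<'E'
from h import *
togo([.483,-.1643,.043],34.9)
c=read_camera("top");f=np.array(c["frame"])
cv2.imwrite("pics/over.png",cv2.resize(f[170:290,260:400],(700,600),interpolation=cv2.INTER_CUBIC))
E
```

```text
t 1.8 tcp [ 0.4807 -0.1651  0.1387] yaw 34.89 F [-0.3 -0.1 -0.9] T [0.05 0.01 0.04] w 0.0856
shift [0.05 0.02 1.91] rot [-0.05  0.04 -0.  ]
```

View pics/over.png

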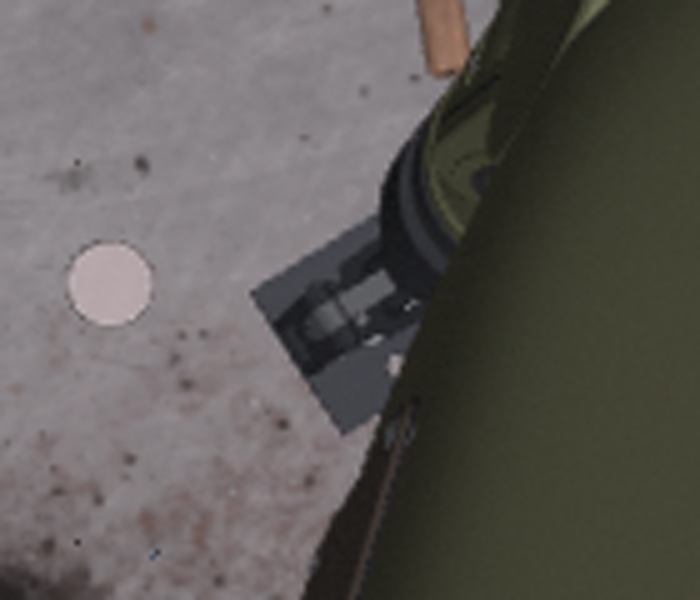

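The gripper stands over holder A, with its fingers astride the stem at px (330,310). I'll descend and grip.

>>> move_arm(steps=[[0.05,0.02,0.4,0,0,0,0],[0,0,0.4,0,0,0,0],[0,0,0.4,0,0,0,0],[0,0,0.4,0,0,0,0],[0,0,0.3,0,0,0,0],[0,0,0,0,0,0,0],[0,0,0,0,0,0,0.5],[0,0,0,0,0,0,0.7],[0,0,0,0,0,0,1],[0,0,0,0,0,0,1],[0,0,0,0,0,0,1],[0,0,0,0,0,0,1],[0,0,0,0,0,0,1],[0,0,0,0,0,0,1]], squeeze=50)

```text
time: 3.25
tcp_pos: [0.4861, -0.1655, 0.047]
tcp_rot: [0.0, 0.954, 0.3, 0.001]
wrist_force: [-0.2, 1.4, 6.3]
width: 0.0171
```

```bash
python3 - <<'E'
from h import *
togo([.483,-.1643,.15],34.9)
E
```

```text
t 3.25 tcp [ 0.4861 -0.1655  0.047 ] yaw 34.88 F [-0.2  1.4  6.3] T [0.16 0.2  0.02] w 0.0171
shift [-0.04 -0.05 -2.06] rot [ 0.01 -0.01 -0.  ]
```

>>> move_arm(steps=[[0,0,-0.2,0,0,0,1],[0,0,-0.4,0,0,0,1],[0,0,-0.5,0,0,0,1],[0,0,-0.5,0,0,0,1],[0,0,-0.4,0,0,0,1],[0,0,0,0,0,0,1]])

```text
time: 3.85
tcp_pos: [0.4874, -0.1661, 0.149]
tcp_rot: [0.002, 0.954, 0.3, 0.002]
wrist_force: [-0.2, -0.6, -2.1]
width: 0.0174
```

```bash
python3 - <<'E'
from h import *
togo([.4945,.132,.13],71.4)
E
```

```text
t 3.85 tcp [ 0.4874 -0.1661  0.149 ] yaw 34.88 F [-0.2 -0.6 -2.1] T [-0.   -0.04 -0.  ] w 0.0174
shift [ 3.52 -4.81  0.37] rot [ 0.05 -0.01 -6.37]
```

>>> move_arm(steps=[[0.35,-0.48,0,0,0,0,1],[0.35,-0.48,0,0,0,0,1],[0.35,-0.48,0,0,0,0,1],[0.35,-0.48,0,0,0,0,1],[0.35,-0.48,0,0,0,0,1],[0.35,-0.48,0,0,0,0,1],[0.35,-0.48,0,0,0,0,1],[0.35,-0.48,0,0,0,0,1],[0.35,-0.48,0,0,0,0,1],[0.35,-0.48,0,0,0,0,1],[0,0,0,0,0,-0.8,1],[0,0,0,0,0,-0.8,1],[0,0,0,0,0,-0.8,1],[0,0,0,0,0,-0.8,1],[0,0,0,0,0,-0.8,1],[0,0,0,0,0,-0.8,1],[0,0,0,0,0,-0.8,1],[0,0,0,0,0,-0.77,1],[0,0,0,0,0,0,1],[0,0,0,0,0,0,1]])

```text
time: 5.85
tcp_pos: [0.4911, 0.1313, 0.1453]
tcp_rot: [-0.0, 0.813, 0.583, -0.001]
wrist_force: [-0.2, -0.5, -2.1]
width: 0.0173
```

```bash
python3 - <<'E'
from h import *
togo([.4945,.132,.13],71.4)
a=read_camera("top");b=read_camera("scene"); np.save("top2.npy",a,allow_pickle=True);np.save("scene2.npy",b,allow_pickle=True)
A=np.array(a["frame"])[170:270,150:280];B=np.array(b["frame"])[150:290,180:300]
cv2.imwrite("pics/fit1.png",np.hstack([cv2.resize(A,(436,335),interpolation=cv2.INTER_CUBIC).copy() if 0 else cv2.copyMakeBorder(cv2.resize(A,(455,350),interpolation=cv2.INTER_CUBIC),0,52,0,0,cv2.BORDER_CONSTANT),cv2.resize(B,(345,402),interpolation=cv2.INTER_CUBIC)]))
E
```

```text
t 5.85 tcp [0.4911 0.1313 0.1453] yaw 71.29 F [-0.2 -0.5 -2.1] T [-0.04 -0.06 -0.  ] w 0.0173
shift [0.03 0.06 0.31] rot [-0.02  0.01 -0.02]
```

View pics/fit1.png

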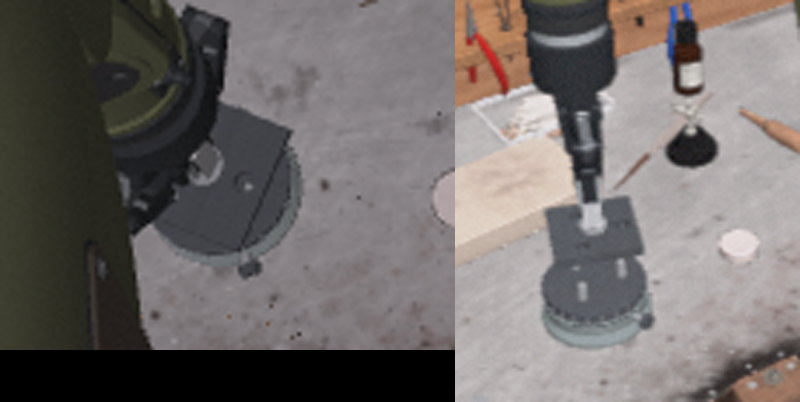

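```bash
python3 - <<'E'
from h import *
t=np.load("top2.npy",allow_pickle=True).item();s=np.load("scene2.npy",allow_pickle=True).item()
def sp(c,P): 
    g=cv2.cvtColor(np.array(c["frame"]),cv2.COLOR_BGR2GRAY); P=np.float32(P).reshape(-1,1,2)
    return P.reshape(-1,2),cv2.cornerSubPix(g,P.copy(),(3,3),(-1,-1),(3,30,.01)).reshape(-1,2)
Pt0,Pt=sp(t,[(150+290/3.5,170+130/3.5),(150+240/3.5,170+248/3.5)])
Ps0,Ps=sp(s,[(180+(x-455)/2.875,150+y/2.875) for x,y in((632,197),(645,248),(553,262),(547,210))])
print(Pt0,Pt);print(Ps0,Ps)
for i in(0,1):
    p,e=tri(t,Pt[i],s,Ps[i]); print("corner",p.round(4),e.round(4))
def rep(n,q):
    e=q[1]-q[0]; a=np.degrees(np.arctan2(e[1],e[0])); print(n,"edge",np.hypot(*e[:2]).round(4),"ang",a.round(1)); return a
for z in(.104,.108):
    qt=np.array([onz(t,*u,z) for u in Pt]); qs=np.array([onz(s,*u,z) for u in Ps]); rep("top",qt);rep("sc",qs)
    e=(qt[1]-qt[0])[:2];e/=np.hypot(*e);n=np.array([e[1],-e[0]])
    n=n if n@(np.array([.49,.13])-qt[0,:2])>0 else -n
    print(z,"centre top",((qt[0]+qt[1])[:2]/2+n*.042).round(4),"centre scene",qs.mean(0).round(4))
E
```

```text
[[232.85715 207.14285]
 [218.57143 240.85715]] [[233.41457 207.05858]
 [219.89323 241.29681]]
[[241.56522 218.52174]
 [246.08696 236.26086]
 [214.08696 241.13043]
 [212.      223.04347]] [[239.7439  217.62575]
 [246.08696 236.26086]
 [213.84792 240.64642]
 [210.64836 222.26846]]
corner [0.5167 0.076  0.109 ] 0.0033
corner [0.4386 0.1001 0.1042] 0.0018
top edge 0.0823 ang 163.0
sc edge 0.0887 ang 162.7
0.104 centre top [0.4897 0.1275] centre scene [0.4964 0.1273 0.104 ]
top edge 0.0819 ang 163.0
sc edge 0.0882 ang 162.7
0.108 centre top [0.4891 0.1269] centre scene [0.4916 0.1293 0.108 ]
```

```bash
python3 - <<'E'
from h import *
togo([.493,.135,.113],71.4)
E
```

```text
t 5.95 tcp [0.4915 0.1315 0.1458] yaw 71.32 F [ 0.3 -0.3 -1.9] T [0.   0.04 0.03] w 0.0169
shift [0.08 0.01 0.66] rot [-0.01  0.01 -0.01]
```

>>> move_arm(steps=[[0.04,0,0.2,0,0,0,1],[0.04,0.01,0.2,0,0,0,1],[0,0,0.15,0,0,0,1],[0,0,0.11,0,0,0,1],[0,0,0,0,0,0,1],[0,0,0,0,0,0,1]])

```text
time: 6.55
tcp_pos: [0.4936, 0.1352, 0.1131]
tcp_rot: [-0.0, 0.812, 0.583, -0.0]
wrist_force: [0.1, 0.3, -2.8]
width: 0.0174
```

```bash
python3 - <<'E'
from h import *
togo([.493,.135,.107],71.4)
a=read_camera("top");b=read_camera("scene"); np.save("top3.npy",a,allow_pickle=True);np.save("scene3.npy",b,allow_pickle=True)
A=np.array(a["frame"])[190:260,180:240];B=np.array(b["frame"])[210:280,200:260]
z=lambda i:cv2.resize(i,(400,467),interpolation=cv2.INTER_CUBIC)
cv2.imwrite("pics/fit2.png",np.hstack([z(A),z(B)]))
E
```

```text
t 6.55 tcp [0.4936 0.1352 0.1131] yaw 71.37 F [ 0.1  0.3 -2.8] T [0.01 0.02 0.04] w 0.0174
shift [-0.01 -0.01  0.12] rot [-0.  0. -0.]
```

View pics/fit2.png

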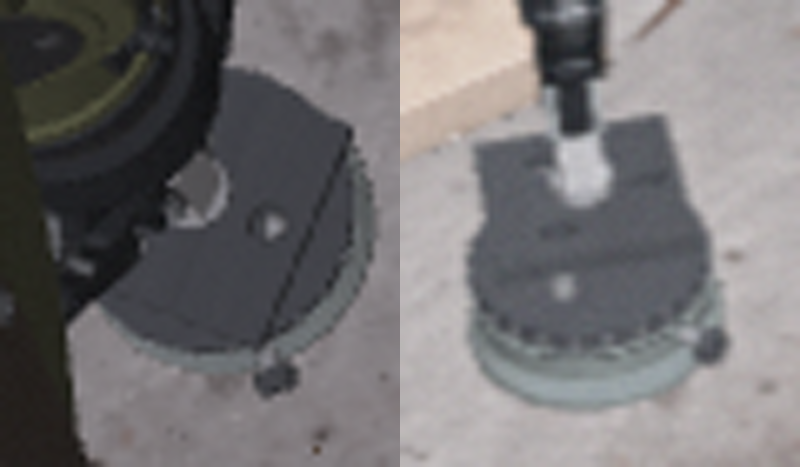

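```bash
python3 - <<'E'
from h import *
t=np.load("top3.npy",allow_pickle=True).item();s=np.load("scene3.npy",allow_pickle=True).item()
U=lambda x,y:(180+x/6.667-.4,190+y/6.667-.4)
print("hole",onz(t,*U(267,222),.076).round(4),"stud",onz(t,*U(273,227),.060).round(4))
V=lambda x,y:(200+(x-400)/6.667-.4,210+y/6.667-.4)
print("holeS",onz(s,*V(560,230),.076).round(4))
for z in(.074,.076):
    q=np.array([onz(t,*U(*p),z) for p in((353,130),(262,350))]);e=(q[1]-q[0])[:2];print(z,"edge",np.hypot(*e).round(4),np.degrees(np.arctan2(e[1],e[0])).round(1))
    e/=np.hypot(*e);n=np.array([e[1],-e[0]]); n=n if n@(np.array([.49,.13])-q[0,:2])>0 else -n
    print("ctr",((q[0]+q[1])[:2]/2+n*.042).round(4))
    q=np.array([onz(s,*V(*p),z) for p in((668,116),(476,145))]);e=(q[1]-q[0])[:2];print("S edge",np.hypot(*e).round(4),np.degrees(np.arctan2(e[1],e[0])).round(1))
    e/=np.hypot(*e);n=np.array([e[1],-e[0]]); n=n if n@(np.array([.49,.13])-q[0,:2])>0 else -n
    print("Sctr",((q[0]+q[1])[:2]/2+n*.042).round(4))
E
```

```text
hole [0.4839 0.1075 0.076 ] stud [0.4849 0.1077 0.06  ]
holeS [0.4753 0.1531 0.076 ]
0.074 edge 0.0825 162.1
ctr [0.492  0.1332]
S edge 0.0835 70.3
Sctr [0.4954 0.1318]
0.076 edge 0.0823 162.1
ctr [0.4916 0.1329]
S edge 0.0833 70.3
Sctr [0.4929 0.1328]
```

The stud tip shows inside the hole at px (272,226). The plate centre measures (0.492,0.133), matching the stud centroid. I'll feel downward in small steps.

>>> move_arm(steps=[[0,0,0.04,0,0,0,1],[0,0,0.04,0,0,0,1],[0,0,0.03,0,0,0,1],[0,0,0.03,0,0,0,1],[0,0,0.03,0,0,0,1],[0,0,0,0,0,0,1]])

```text
time: 7.25
tcp_pos: [0.4935, 0.1352, 0.1046]
tcp_rot: [-0.0, 0.812, 0.583, -0.0]
wrist_force: [0.6, 0.2, -2.9]
width: 0.017
```

```bash
python3 - <<'E'
from h import *
togo([.493,.135,.089],71.4)
E
```

```text
t 7.25 tcp [0.4935 0.1352 0.1046] yaw 71.38 F [ 0.6  0.2 -2.9] T [ 0.04 -0.   -0.  ] w 0.017
shift [-0.01 -0.01  0.31] rot [-0.  0. -0.]
```

>>> move_arm(steps=[[0,0,0.03,0,0,0,1],[0,0,0.03,0,0,0,1],[0,0,0.03,0,0,0,1],[0,0,0,0,0,0,1]])

```text
time: 7.65
tcp_pos: [0.4937, 0.1352, 0.1001]
tcp_rot: [-0.0, 0.812, 0.583, -0.0]
wrist_force: [1.3, 0.2, -1.4]
width: 0.0172
```

>>> move_arm(steps=[[0,0,0.03,0,0,0,1],[0,0,0.03,0,0,0,1],[0,0,0.03,0,0,0,1],[0,0,0,0,0,0,1]])

```text
time: 8.05
tcp_pos: [0.4937, 0.1352, 0.0956]
tcp_rot: [-0.0, 0.812, 0.583, -0.0]
wrist_force: [0.1, -0.1, -3.4]
width: 0.017
```

```bash
python3 - <<'E'
from h import *
togo([.493,.135,.089],71.4)
E
```

```text
t 8.05 tcp [0.4937 0.1352 0.0956] yaw 71.38 F [ 0.1 -0.1 -3.4] T [ 0.03 -0.04 -0.01] w 0.017
shift [-0.01 -0.01  0.13] rot [-0.  0. -0.]
```

>>> move_arm(steps=[[0,0,0.03,0,0,0,1],[0,0,0.03,0,0,0,1],[0,0,0.02,0,0,0,1],[0,0,0,0,0,0,1]])

```text
time: 8.45
tcp_pos: [0.4937, 0.1352, 0.0917]
tcp_rot: [-0.0, 0.812, 0.583, -0.0]
wrist_force: [0.1, -0.1, -1.6]
width: 0.017
```

>>> move_arm(steps=[[0,0,0.02,0,0,0,1],[0,0,0.02,0,0,0,1],[0,0,0,0,0,0,1]])

```text
time: 8.75
tcp_pos: [0.4937, 0.1352, 0.0897]
tcp_rot: [-0.0, 0.812, 0.583, -0.0]
wrist_force: [0.1, 0.1, -2.3]
width: 0.0173
```

>>> move_arm(steps=[[0,0,0.02,0,0,0,1],[0,0,0,0,0,0,1]])

```text
time: 8.95
tcp_pos: [0.4937, 0.1352, 0.089]
tcp_rot: [0.0, 0.812, 0.583, 0.0]
wrist_force: [0.2, -0.3, -0.5]
width: 0.0171
```

>>> move_arm(steps=[[0,0,0.01,0,0,0,1],[0,0,0,0,0,0,1]])

```text
time: 9.15
tcp_pos: [0.4937, 0.1352, 0.089]
tcp_rot: [0.0, 0.812, 0.583, 0.0]
wrist_force: [-1.6, -0.5, 4.5]
width: 0.0172
```

TCP 0.089 = 0.042 + 0.047 with light contact, so the plate is home. I'll release and retreat.

>>> move_arm(steps=[[0,0,0,0,0,0,0.6],[0,0,0,0,0,0,0.3],[0,0,0,0,0,0,0],[0,0,0,0,0,0,0],[0,0,0,0,0,0,0],[0,0,0,0,0,0,0],[0,0,-0.2,0,0,0,0],[0,0,-0.4,0,0,0,0],[0,0,-0.5,0,0,0,0],[0,0,-0.5,0,0,0,0],[0,0,-0.5,0,0,0,0],[0,0,-0.4,0,0,0,0],[-0.5,0,0,0,0,0,0],[-0.8,0,0,0,0,0,0],[-0.8,0,0,0,0,0,0],[-0.8,0,0,0,0,0,0],[-0.8,0,0,0,0,0,0],[-0.5,0,0,0,0,0,0],[0,0,0,0,0,0,0]])

```text
time: 11.05
tcp_pos: [0.4256, -0.0661, 0.2141]
tcp_rot: [0.0, 0.813, 0.582, -0.0]
wrist_force: [-0.5, 0.2, 0.8]
width: 0.0856
```

```bash
python3 - <<'E'
from h import *
togo([.493,.135,.089],71.4)
a=read_camera("top");b=read_camera("scene")
A=np.array(a["frame"])[160:280,160:330];B=np.array(b["frame"])[190:290,190:290]
cv2.imwrite("pics/end.png",np.hstack([cv2.resize(np.array(A)[:, :120],(400,400),interpolation=cv2.INTER_CUBIC),cv2.resize(B,(400,400),interpolation=cv2.INTER_CUBIC)]))
E
```

```text
t 11.05 tcp [ 0.4256 -0.0661  0.2141] yaw 71.12 F [-0.5  0.2  0.8] T [ 0.01 -0.04 -0.  ] w 0.0856
shift [ 4.24 -0.03  2.5 ] rot [ 0.01  0.01 -0.05]
```

View pics/end.png

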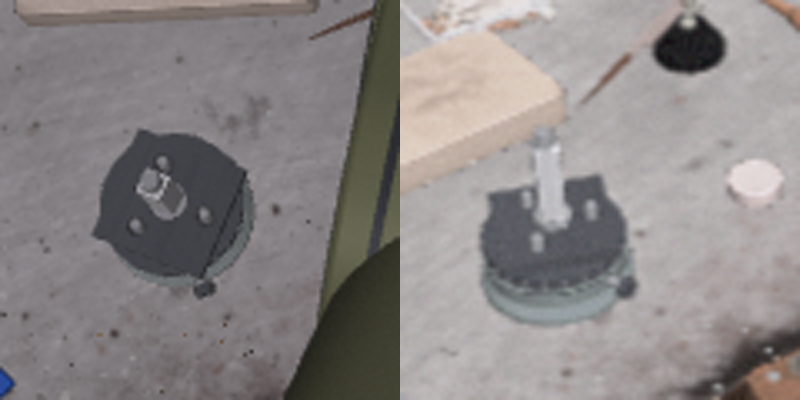

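The three studs stand up through the plate's holes at (162,162), (205,214) and (136,226). The plate sits flat on the block and the gripper is clear, so I'm handing in.

```bash
python3 -c "
from h import *
print(hand_in(), get_state()['time'])"
```

```text
the job is handed in; nothing more can be done
the job is handed in; nothing more can be done
```

The three-hole holder is fitted on the setter's block. I gripped it by the stem, turned it about +36.5° to match the studs, and lowered it in steps of 0.5 to 2 mm. Then I let go, backed the gripper away and handed the job in at about 11 s.

- **Seating:** the downward move stopped at TCP z = 0.089 m. That is the 42 mm turntable height plus the 47 mm grip height, so the plate is flat on the turntable. The highest contact force I read was about 5 N.
- **Last pictures:** both views show the three studs standing through the holes and the plate level. The gripper was open and about 0.2 m away. The borax tablet looked unmoved. I did not take a last picture of the ring clamp or the four-hole holder, but the arm never went near them at low height.
- **Disagreements:** the gripped TCP stood 2–3 mm from where the camera put the stem, and 4 mm higher than I had planned. I corrected the sideways offset from two views above the block, and measured the seating from the actual grip height. The two views also differed by up to about 3 mm in the plate's centre and 2° in its angle, but the holes went over the studs without a search.

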